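Load the oil sample and lift the sample carrier

ROBOT

A 7-joint arm with a two-finger parallel gripper is mounted at the origin on the work surface. World frame = base frame: x ahead of the robot, y to its left, z up, the work surface at z = 0. Lengths are in m, angles in rad, forces in N, time in s.
With the tool pointing down it reaches from about 0.425 to 0.925 m from the base axis. Payload 6.8 kg.
Tool frame: the origin (TCP) lies midway between the tips of the shut fingers; the grasp point (between the pads) lies 19 mm behind it; z points along the fingers, y is the line along which they close (so a half turn about z gives the same grasp; the last joint's range is limited). The gripper opens to 85 mm and grips with 20 to 120 N. Pads are 22 mm wide; open, the fingers measure 114 mm over their backs; the gripper's body (76 mm by 85 mm) begins 54 mm behind the grasp point. The pads swing forward as they close: fully open they stand 13 mm farther back than shut.
Start: joints at [-1.256, 0.477, 0.022, 1.555, -0.011, 1.109, -0.083], TCP at [0.277, 0.616, 0.231] pointing down, gripper open.
Joint ranges: [-2.96, 2.96], [-0.34, 2.1], [-1.41, 1.46], [0.24, 2.44], [-1.37, 4.51], [0.17, 1.92], [-2.96, 2.96]. Speed limits (rad/s): [2.39, 2.39, 3.14, 3.14, 3.14, 3.14, 3.14].

INTERFACE

Orientations are given as a rotation vector (axis times angle).
In Python, from bench import get_obs, grab_frame, camera_params, r gives the robot as it stands.
- The arm moves only by the shell command python3 -m jog 'ROWS' [FORCE]. ROWS is JSON, a list of rows, each an object of numbers: "rx", "ry", "rz": the turn, a rotation vector about the world's x, y, z scaled (see below); "x", "y", "z": the shift along the world's x, y, z scaled (see below); "jaw": the opening, from -1 (shut) to 1 (fully open). In form: [{"rx": .., "ry": .., "rz": .., "x": .., "y": .., "z": .., "jaw": ..}, ...]. A call has 1 to 8 rows; each row shifts and turns the commanded pose from where the row before left it; what a row does not reach is not made up. The controller multiplies each number of a shift by 60 mm and each number of a turn by 10 degrees. A row lasts 1/8 s, in which the tool goes at most 62.5 mm and 10.7 degrees, less where a joint would pass 70% of its speed; a pose out of reach is approached as far as the arm can. A call with a number of a shift or a turn outside -1 to 1 is refused whole. A call with a gripper value outside its range is refused whole. The fingers move at their own pace and stop on an object; FORCE is the grip in N (left out, the last holds). Time passes only in rows, so rows that do not move let the fingers close. It gives the time, the measured TCP pose, the force, the opening and the grip force at its end, in the units of the state.
- get_obs(): the state, without advancing time (a new reading comes with each control period).
- grab_frame(name): name is "scene" or "top" or "wrist"; returns the picture (400x640x3 uint8, red, green, blue); there is no depth.
- camera_params(name): a dict with "fx", "fy", "cx", "cy" (pixels), "k1" (the pictures are not rectified: a ray, as slopes to the right and down, at radius r is drawn at 1 + k1 r^2 times it, then the intrinsics apply), "R" (3x3) and "t" (3): a world point X has camera coordinates R X + t. Camera axes: x right, y down, z forward; pixel columns grow to the right and rows downward; lengths in m; the calibration is good to about 2 mm. A picture is of the moment at which its call begins: read the wrist's pose just before it. camera_params takes no time and is no camera call; for the wrist camera it gives the pose at the moment of the call.
- r.hand_in(): hands the job in; it is judged then, once.
The state is a dict: "clock": time; "joints": joint angles; "qvel": joint speeds; "tau": joint torques, N m; "tcp_pos": TCP position; "orientation": TCP orientation; "contact_force": force on the tool from outside, world axes, zero at the start; "moment": the same for the moment, N m; "grip_width": finger opening in m; "gripper_force": force on a finger pad.
Only numpy, scipy, OpenCV 4.12 (cv2) and the standard library are available. Lean on these libraries where they do the work, as an engineer would, in place of code of your own. Each camera call takes 0.05 s, during which the arm holds its last target. There are 200 camera calls.

TASK

Take the orange-capped oil sample tube out of the grey stand and push it fully home in the empty well of the blue carrier while the carrier stands on the bench, and let go of it. Then take the carrier by its yellow handle and lift it straight up, level, until its underside is a little over 10 cm above the bench, keeping both tubes fully home. Finish holding it there, steady and level in the gripper, with nothing else carrying it; leave the two green-capped tubes in the stand and everything else on the bench where it is.

Things in the scene. Friction and masses are not known exactly. Their poses are not given: they have to be found in the camera images.
- sample_mid (a point): the sample tube to load: 110 mm tall overall, an opaque dark brown body 24 mm in diameter under an orange cap 28 mm in diameter and 25 mm high; the point is on its axis half-way up, 55 mm above its foot; the middle of the cap is 42 mm above the point; z points to the cap; mass about 50 g. It starts upright in one of the stand's three holes, its foot 5 mm above the bench
- free_well (a point): centre of the mouth of the carrier's empty well, 45 mm above the carrier's underside; z points up out of the well, x and y are the carrier's. The well is 27 mm wide and 40 mm deep with a small chamfer, so a tube fully home has its half-way point 15 mm above this point
- full_well (a point): centre of the mouth of the carrier's other well, which already holds the white-capped tube; the same size, 140 mm from the empty well
- carrier_grip (a point): centre of the carrier's yellow handle bar, 127 mm above the carrier's underside; axes are the carrier's, z up, x along the row from the empty well to the full one. The bar is 44 mm long (x), 14 mm thick (y), 26 mm high, on a 12 mm steel post that leaves 69 mm open between block and bar
- carrier: the loose blue carrier: a block 190 mm (x) by 70 mm (y) by 45 mm high with two wells at x = -70 mm (empty) and x = +70 mm (full) and an upright post in the middle with a yellow bar handle on top, 140 mm high overall; about 0.35 kg without tubes; origin at the centre of its underside, z up. It stands on the bench, whose top is at height 0
- loaded_mid (a point): the tube already in the carrier: 110 mm tall overall, an opaque dark brown body 24 mm in diameter under a white cap 28 mm in diameter and 25 mm high; the point is on its axis half-way up, 55 mm above its foot; the middle of the cap is 42 mm above the point; z points to the cap; mass about 50 g
- stand: the grey tube stand, fixed to the bench: a block 60 mm (x) by 200 mm (y) by 45 mm high on a thin steel foot 100 by 230 mm, with three holes 27 mm wide and 40 mm deep in a row along its y axis, at y = -65, 0 and +65 mm; origin at the centre of its underside, z up
- spare_a_mid (a point): a tube in the stand to leave alone: 110 mm tall overall, an opaque dark brown body 24 mm in diameter under a green cap 28 mm in diameter and 25 mm high; the point is on its axis half-way up, 55 mm above its foot; the middle of the cap is 42 mm above the point; z points to the cap; mass about 50 g
- spare_b_mid (a point): another tube in the stand to leave alone: 110 mm tall overall, an opaque dark brown body 24 mm in diameter under a green cap 28 mm in diameter and 25 mm high; the point is on its axis half-way up, 55 mm above its foot; the middle of the cap is 42 mm above the point; z points to the cap; mass about 50 g
- screwdriver: a red-handled screwdriver 200 mm long lying on the bench along its x axis; a bystander
- oil_bottle: a standing blue oil bottle, 72 mm in diameter, 190 mm high; origin under its centre; a bystander
- filter: a standing red oil filter, 90 mm in diameter, 90 mm high; origin under its centre; a bystander
- wrench: a steel wrench 200 mm long lying on the bench along its x axis; a bystander
- collar: a brass collar lying flat, 80 mm outside, 50 mm inside, 30 mm high; origin under its centre; a bystander
Mind the look-alikes: they are no part of the job. What is shaped like the part that bears sample_mid but pink or purple is not meant.

How it is judged:
By the outcome, as a careful person would: the job done as asked, in the order asked, and still so for the second after the job is handed in, while the arm keeps its last pose, push and grip.
It also fails if it takes over 54 s, if anything falls off the work surface, if the arm or the gripper's body presses on something with over 40 N, if the wrist force passes 120 N, or if a joint passes its speed limit or range.

## Working session

There is one attempt and no reset: what is moved stays moved. The work goes in short steps, Python scripts to look and compute and a shell command to move; the robot and the scene stay as the last step left them, time stands still between calls to the robot, and variables do not carry over. Pictures are saved under pics/ and viewed, at most 10 in all, crops included, and the job is handed in when it is done.

```bash
mkdir -p pics; ls; python3 - <<'E'
from bench import get_obs, grab_frame, camera_params, r
import cv2
o=get_obs(); print(o)
for n in ("top","scene"):
    cv2.imwrite(f"pics/{n}0.png",cv2.cvtColor(grab_frame(n),cv2.COLOR_RGB2BGR)); print(n,camera_params(n))
E
```

```text
pics
{'clock': 0.0, 'joints': array([-1.25614171,  0.47780433,  0.02232537,  1.55643963, -0.011493  ,
        1.10929666, -0.08311182]), 'qvel': array([-1.11413729e-03, -6.32852009e-04, -8.59001726e-05, -1.56640108e-03,
        3.14999629e-04, -1.88989579e-03, -4.79464687e-04]), 'tau': array([-5.98123770e-04, -5.96440315e+01,  1.60748418e+00, -2.81208247e+01,
        1.24620635e-02,  9.02533997e-03, -7.05655950e-06]), 'tcp_pos': array([0.27670139, 0.61503704, 0.23032759]), 'orientation': array([-6.59035307e-01, -3.07143390e+00,  2.83172687e-03]), 'contact_force': array([-0.45465626,  0.43065956,  0.30294008]), 'moment': array([-0.04082387, -0.01638314, -0.00702068]), 'gripper_force': 0.0, 'grip_width': 0.0854045935012818}
top {'fx': 367.1527517645649, 'fy': 367.1527517645649, 'cx': 320.8361898160676, 'cy': 203.97189021585586, 'k1': -0.05058931288365234, 'R': array([[ 0.00590782, -0.99998087,  0.0018342 ],
       [-0.990748  , -0.00610195, -0.13557715],
       [ 0.13558575, -0.00101627, -0.99076509]]), 't': array([0.0205565 , 0.56971045, 1.19887157])}
scene {'fx': 453.8678794051437, 'fy': 453.8678794051437, 'cx': 325.4805251598029, 'cy': 195.16009473103992, 'k1': -0.03738593025606535, 'R': array([[ 0.82828156,  0.5599276 , -0.02075402],
       [ 0.35339635, -0.55079351, -0.75613327],
       [-0.43481107,  0.61895685, -0.65408848]]), 't': array([-0.47351321, -0.11000195,  1.75060514])}
```

View pics/top0.png

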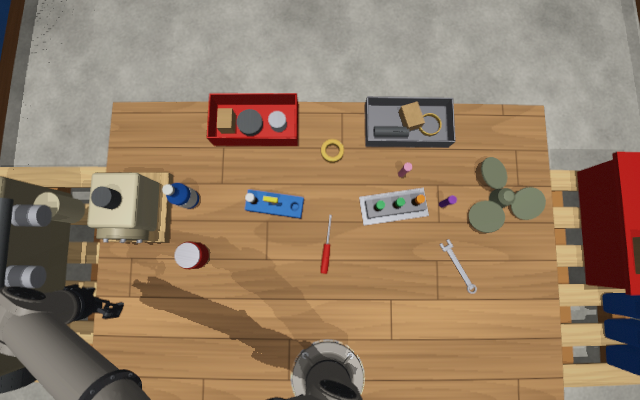

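View pics/scene0.png

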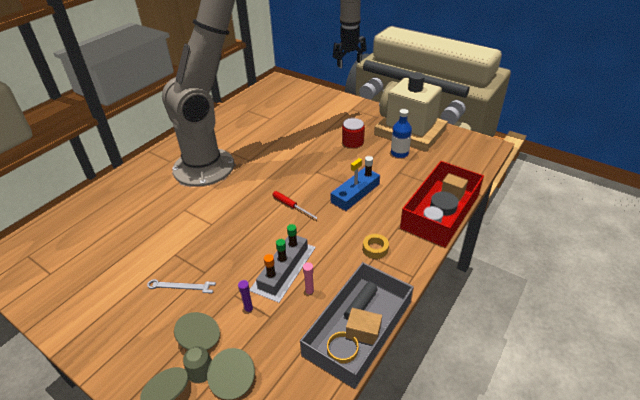

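The top picture shows the candidates for the sample: an orange cap at (420,199) in the grey stand, a pink tube at (407,167) and a purple one at (449,201), both off the stand. The orange one fits, being orange-capped and in the stand. The carrier is at (274,204), with its white-capped tube at (250,198) and its empty well at (296,207). I'll measure these and confirm the orange one in a crop.

```bash
cat > h.py <<'E'
import numpy as np, cv2
from bench import get_obs, grab_frame, camera_params, r
from scipy.optimize import least_squares
def proj(X,c):
    p=np.atleast_2d(X)@c['R'].T+c['t']; s=p[:,:2]/p[:,2:]; s=s*(1+c['k1']*(s**2).sum(1,keepdims=True))
    return s*[c['fx'],c['fy']]+[c['cx'],c['cy']]
def atz(uv,c,z):
    d=(np.array(uv,float)-[c['cx'],c['cy']])/[c['fx'],c['fy']]; s=d.copy()
    for _ in range(8): s=d/(1+c['k1']*(s@s))
    ray=c['R'].T@np.r_[s,1]; o=-c['R'].T@c['t']
    return o+ray*(z-o[2])/ray[2]
def tri(obs):
    return least_squares(lambda X:np.concatenate([(proj(X,c)[0]-uv) for uv,c in obs]),[.55,0,.1])
def blobs(img,lo,hi,box,amin=6):
    h=cv2.cvtColor(img,cv2.COLOR_RGB2HSV); m=cv2.inRange(h,np.array(lo),np.array(hi))
    k=np.zeros_like(m);x0,y0,x1,y1=box;k[y0:y1,x0:x1]=255
    n,l,s,c=cv2.connectedComponentsWithStats(m&k)
    return [(np.round(c[i],1).tolist(),s[i].tolist()) for i in range(1,n) if s[i][4]>=amin]
E
python3 - <<'E'
from h import *
I={n:grab_frame(n) for n in("top","scene")}; C={n:camera_params(n) for n in I}
H={'orange':([8,150,120],[18,255,255]),'green':([50,120,60],[75,255,255]),'yellow':([23,150,120],[33,255,255]),'white':([0,0,150],[179,60,255]),'blue':([100,120,40],[120,255,255])}
bx={'top':{'orange':(410,185,430,215),'green':(365,190,410,215),'yellow':(255,190,290,210),'white':(243,190,258,206),'blue':(240,185,310,222)},
'scene':{'orange':(258,250,280,270),'green':(270,220,302,256),'yellow':(345,155,366,175),'white':(360,153,376,170),'blue':(325,160,385,212)}}
for n in I:
    for k in bx[n]: print(n,k,blobs(I[n],*H[k],bx[n][k]))
a=cv2.resize(I['top'][160:230,235:315],None,fx=5,fy=5,interpolation=cv2.INTER_CUBIC)
b=cv2.resize(I['top'][150:230,355:465],None,fx=5,fy=5,interpolation=cv2.INTER_CUBIC)[:350]
s=cv2.resize(I['scene'][150:215,322:392],None,fx=4,fy=4,interpolation=cv2.INTER_CUBIC); s2=cv2.resize(I['scene'][220:305,240:320],None,fx=3,fy=3,interpolation=cv2.INTER_CUBIC)
W=np.zeros((600,800,3),np.uint8)
W[:280,:320]=cv2.resize(a,(320,280));W[:320,340:780]=cv2.resize(b,(440,320))
W[325:585,:280]=s;W[325:580,340:580]=s2
cv2.imwrite("pics/crop1.png",W[:,:,::-1])
E
```

```text
top orange [([420.3, 198.5], [417, 195, 8, 8, 54])]
top green [([400.1, 201.8], [396, 198, 9, 9, 54]), ([379.9, 204.8], [376, 201, 9, 9, 56])]
top yellow [([270.5, 199.4], [264, 197, 14, 6, 59])]
top white [([249.1, 196.7], [245, 190, 9, 12, 71])]
top blue [([276.5, 204.6], [245, 190, 59, 28, 981])]
scene orange [([266.0, 257.1], [258, 250, 18, 20, 157])]
scene green [([291.1, 229.6], [287, 224, 9, 12, 83]), ([280.2, 244.2], [276, 239, 9, 12, 86])]
scene yellow [([356.1, 161.6], [351, 158, 11, 8, 41])]
scene white [([368.6, 158.0], [365, 156, 8, 5, 34])]
scene blue [([354.0, 189.3], [331, 168, 48, 42, 995])]
```

View pics/crop1.png

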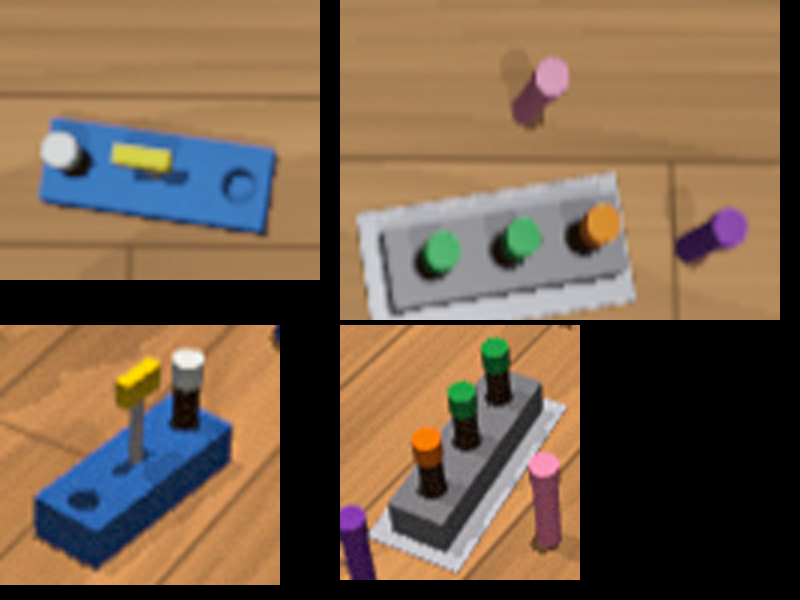

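The crop confirms it: the orange cap is on the stand's right-end tube, and the pink and purple tubes stand free on the bench. The empty well's mouth is at about (295,206) in the top picture. Next I'll turn these into positions.

```bash
python3 - <<'E'
from h import *
c=camera_params('top');s=camera_params('scene'); w=camera_params('wrist')
P={'orange':atz((420.3,198.5),c,.113),'g1':atz((400.1,201.8),c,.113),'g2':atz((379.9,204.8),c,.113),'white':atz((249.6,197.2),c,.113),'bar':atz((270.5,199.4),c,.138),'well':atz((295,206.2),c,.045)}
for k in P: print(k,P[k].round(4), proj(P[k],s)[0].round(1), np.hypot(*P[k][:2]).round(3))
d=P['white']-P['well'];print('carrier yaw',np.degrees(np.arctan2(d[1],d[0])),np.hypot(*d[:2]),'mid',(P['white']+P['well'])/2)
d=P['g2']-P['orange'];print('stand yaw',np.degrees(np.arctan2(d[1],d[0])),np.hypot(*d[:2]))
from scipy.spatial.transform import Rotation as Ro
o=get_obs();R=Ro.from_rotvec(o['orientation']).as_matrix();print(R.round(3)); 
print('wrist cam in tool', (R.T@(-w['R'].T@w['t']-o['tcp_pos'])).round(3), (R.T@w['R'].T).round(3), w['fx'])
E
```

```text
orange [ 0.579  -0.2928  0.113 ] [267.1 257.3] 0.649
g1 [ 0.5679 -0.2278  0.113 ] [278.7 241.2] 0.612
g2 [ 0.5579 -0.1632  0.113 ] [289.7 226.3] 0.581
white [0.5798 0.2507 0.113 ] [367.  158.2] 0.632
bar [0.5694 0.1805 0.138 ] [354.1 161.7] 0.597
well [0.5607 0.1105 0.045 ] [340.7 193.2] 0.571
carrier yaw 82.23937676493075 0.14147275721688382 mid [0.57020654 0.18063117 0.079     ]
stand yaw 99.2275628516396 0.13127099328667324
[[-0.912  0.41  -0.   ]
 [ 0.41   0.912 -0.001]
 [-0.    -0.001 -1.   ]]
wrist cam in tool [ 0.076 -0.001 -0.143] [[-0.001 -0.955 -0.295]
 [ 1.    -0.    -0.001]
 [ 0.001 -0.295  0.955]] 312.1103678936142
```

All of it is consistent: hole spacing about 65 mm, well spacing about 140 mm, and everything within reach. Now I'll move over the orange tube with the closing line along the stand's x.

```bash
python3 -m jog '[{"x":0.31,"y":-0.94,"rz":-0.35},{"x":0.31,"y":-0.94,"rz":-0.35},{"x":0.31,"y":-0.94,"rz":-0.35},{"x":0.31,"y":-0.94,"rz":-0.35},{"x":0.31,"y":-0.94,"rz":-0.35},{"x":0.31,"y":-0.94,"rz":-0.35},{"x":0.31,"y":-0.94,"rz":-0.35},{"x":0.31,"y":-0.94,"rz":-0.35}]' 50; python3 -c "
from bench import get_obs;o=get_obs();print(o['joints'].round(3))"
```

```text
[-1.256  0.478  0.022  1.556 -0.011  1.109 -0.083]validation failed for argument at $[0]...
```

```bash
python3 -m jog '[{"rx":0,"ry":0,"rz":-0.35,"x":0.31,"y":-0.94,"z":0,"jaw":1},{"rx":0,"ry":0,"rz":-0.35,"x":0.31,"y":-0.94,"z":0,"jaw":1},{"rx":0,"ry":0,"rz":-0.35,"x":0.31,"y":-0.94,"z":0,"jaw":1},{"rx":0,"ry":0,"rz":-0.35,"x":0.31,"y":-0.94,"z":0,"jaw":1},{"rx":0,"ry":0,"rz":-0.35,"x":0.31,"y":-0.94,"z":0,"jaw":1},{"rx":0,"ry":0,"rz":-0.35,"x":0.31,"y":-0.94,"z":0,"jaw":1},{"rx":0,"ry":0,"rz":-0.35,"x":0.31,"y":-0.94,"z":0,"jaw":1},{"rx":0,"ry":0,"rz":-0.35,"x":0.31,"y":-0.94,"z":0,"jaw":1}]' 50; python3 -c "
from bench import get_obs;o=get_obs();print(o['joints'].round(3))"
```

```text
clock: 1.2
tcp_pos: [0.4261, 0.1625, 0.2315]
orientation: [1.385, 2.819, 0.001]
contact_force: [0.6, -0.2, -0.0]
grip_width: 0.0853
gripper_force: 0.0
[-0.784  0.106  0.307  2.074 -0.039  0.966  0.201]
```

```bash
python3 -m jog '[{"rx":0,"ry":0,"rz":-0.35,"x":0.31,"y":-0.94,"z":0,"jaw":1},{"rx":0,"ry":0,"rz":-0.35,"x":0.31,"y":-0.94,"z":0,"jaw":1},{"rx":0,"ry":0,"rz":-0.35,"x":0.31,"y":-0.94,"z":0,"jaw":1},{"rx":0,"ry":0,"rz":-0.35,"x":0.31,"y":-0.94,"z":0,"jaw":1},{"rx":0,"ry":0,"rz":-0.35,"x":0.31,"y":-0.94,"z":0,"jaw":1},{"rx":0,"ry":0,"rz":-0.35,"x":0.31,"y":-0.94,"z":0,"jaw":1},{"rx":0,"ry":0,"rz":-0.35,"x":0.31,"y":-0.94,"z":0,"jaw":1},{"rx":0,"ry":0,"rz":-0.35,"x":0.3,"y":-0.94,"z":0,"jaw":1}]'
python3 -m jog '[{"rx":0,"ry":0,"rz":0,"x":0,"y":0,"z":0,"jaw":1}]'
python3 - <<'E'
from h import *
from scipy.spatial.transform import Rotation as Ro
o=get_obs();c=camera_params('wrist');I=grab_frame('wrist');print(o['tcp_pos'],o['joints'].round(2))
cv2.imwrite('pics/w1.png',I[:,:,::-1])
R=Ro.from_rotvec(o['orientation']).as_matrix();print(R.round(4),'tool y yaw',np.degrees(np.arctan2(R[1,1],R[0,1])))
h=cv2.cvtColor(I,cv2.COLOR_RGB2HSV)
for nm,lo,hi in(('orange',[5,150,100],[18,255,255]),('green',[50,120,60],[75,255,255])):
    for b in blobs(I,lo,hi,(0,0,640,400),100): print(nm,b,atz(b[0],c,.115).round(4))
E
```

```text
clock: 2.2
tcp_pos: [0.5746, -0.2883, 0.2311]
orientation: [-2.025, -2.401, -0.001]
contact_force: [0.9, 0.7, -0.1]
grip_width: 0.0853
gripper_force: 0.0
clock: 2.33
tcp_pos: [0.5731, -0.2925, 0.231]
orientation: [2.032, 2.394, -0.005]
contact_force: [-0.7, 0.9, 0.7]
grip_width: 0.0852
gripper_force: 0.0
[ 0.57308238 -0.29253632  0.23103082] [-0.07  0.48  0.63  1.67 -0.31  1.09  0.81]
[[-1.625e-01  9.867e-01 -8.000e-04]
 [ 9.867e-01  1.625e-01 -3.700e-03]
 [-3.600e-03 -1.400e-03 -1.000e+00]] tool y yaw 9.35460073746915
orange ([330.7, 190.2], [316, 173, 31, 36, 841]) [ 0.5798 -0.29    0.115 ]
```

View pics/w1.png

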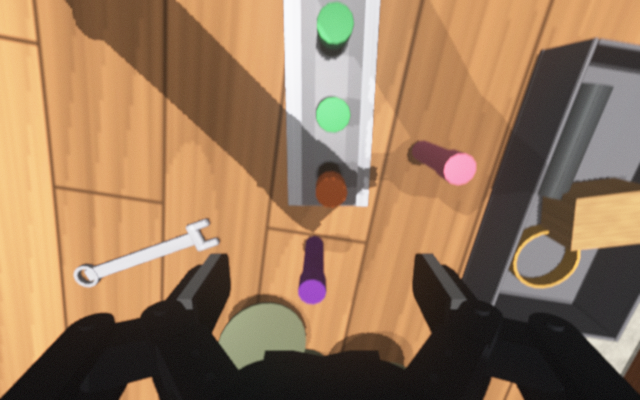

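The wrist view shows the orange cap, shaded, at (331,193), with the two green caps above it at (333,114) and (335,23). The purple tube at (312,290) and the pink one at (460,168) are clear of the fingers. The cap comes out at (0.5795,-0.2925), which agrees with the top camera, so I'll descend and grip the cap.

```bash
python3 -m jog '[{"rx":0,"ry":0,"rz":0,"x":0.11,"y":0,"z":-0.5,"jaw":1},{"rx":0,"ry":0,"rz":0,"x":0,"y":0,"z":-0.8,"jaw":1},{"rx":0,"ry":0,"rz":0,"x":0,"y":0,"z":-0.7,"jaw":1},{"rx":0,"ry":0,"rz":0,"x":0,"y":0,"z":-0.5,"jaw":1},{"rx":0,"ry":0,"rz":0,"x":0,"y":0,"z":0,"jaw":1}]'
python3 -m jog '[{"rx":0,"ry":0,"rz":0,"x":0,"y":0,"z":0,"jaw":-0.3},{"rx":0,"ry":0,"rz":0,"x":0,"y":0,"z":0,"jaw":-1},{"rx":0,"ry":0,"rz":0,"x":0,"y":0,"z":0,"jaw":-1},{"rx":0,"ry":0,"rz":0,"x":0,"y":0,"z":0,"jaw":-1},{"rx":0,"ry":0,"rz":0,"x":0,"y":0,"z":0,"jaw":-1}]' 50
```

```text
clock: 3.0
tcp_pos: [0.5792, -0.2838, 0.0791]
orientation: [-2.018, -2.401, 0.001]
contact_force: [-0.4, 0.3, 0.3]
grip_width: 0.0855
gripper_force: 0.0
clock: 3.62
tcp_pos: [0.5812, -0.2873, 0.0825]
orientation: [2.023, 2.401, 0.001]
contact_force: [-0.2, -0.0, 6.6]
grip_width: 0.0268
gripper_force: 48.8
```

```bash
python3 -m jog '[{"rx":0,"ry":0,"rz":0,"x":0,"y":0,"z":0.2,"jaw":-1},{"rx":0,"ry":0,"rz":0,"x":0,"y":0,"z":0.3,"jaw":-1},{"rx":0,"ry":0,"rz":0,"x":0,"y":0,"z":0.4,"jaw":-1},{"rx":0,"ry":0,"rz":0,"x":0,"y":0,"z":0.5,"jaw":-1},{"rx":0,"ry":0,"rz":0,"x":0,"y":0,"z":0.5,"jaw":-1},{"rx":0,"ry":0,"rz":0,"x":0,"y":0,"z":0.5,"jaw":-1},{"rx":0,"ry":0,"rz":0,"x":0,"y":0,"z":0,"jaw":-1}]'
python3 - <<'E'
from h import *
from scipy.spatial.transform import Rotation as Ro
o=get_obs();print(o['tcp_pos'],o['contact_force'],Ro.from_rotvec(o['orientation']).as_matrix().round(4).tolist())
for n in('wrist','scene'):
    I=grab_frame(n);cv2.imwrite(f'pics/{n}2.png',I[:,:,::-1])
a=cv2.imread('pics/wrist2.png');b=cv2.resize(cv2.imread('pics/scene2.png')[120:320,190:390],(400,400))
cv2.imwrite('pics/m2.png',np.hstack([a[:,120:520],b]))
E
```

```text
clock: 4.5
tcp_pos: [0.5818, -0.288, 0.2289]
orientation: [2.021, 2.398, 0.003]
contact_force: [0.9, 0.5, -1.3]
grip_width: 0.027
gripper_force: 49.2
[ 0.58184943 -0.28795796  0.22894816] [ 0.87448901  0.47996353 -1.26983998] [[-0.1694, 0.9855, 0.0055], [0.9855, 0.1694, -0.002], [-0.0029, 0.0051, -1.0]]
```

View pics/m2.png

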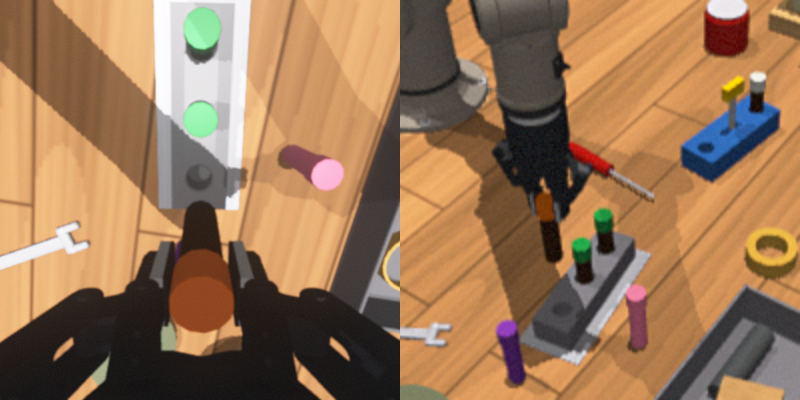

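The tube is held upright between the pads. In the wrist picture the cap is at about (321,290) and the emptied hole at (319,177), and both green tubes are undisturbed. I'll carry it over to the well.

```bash
python3 -m jog '[{"rx":0,"ry":0,"rz":-0.1,"x":-0.03,"y":0.4,"z":0,"jaw":-1},{"rx":0,"ry":0,"rz":-0.22,"x":-0.04,"y":0.9,"z":0,"jaw":-1},{"rx":0,"ry":0,"rz":-0.22,"x":-0.04,"y":0.95,"z":0,"jaw":-1},{"rx":0,"ry":0,"rz":-0.22,"x":-0.04,"y":0.95,"z":0,"jaw":-1},{"rx":0,"ry":0,"rz":-0.22,"x":-0.04,"y":0.95,"z":0,"jaw":-1},{"rx":0,"ry":0,"rz":-0.22,"x":-0.04,"y":0.95,"z":0,"jaw":-1},{"rx":0,"ry":0,"rz":-0.22,"x":-0.04,"y":0.9,"z":0,"jaw":-1},{"rx":0,"ry":0,"rz":-0.22,"x":-0.03,"y":0.72,"z":0,"jaw":-1}]'
python3 -m jog '[{"rx":0,"ry":0,"rz":-0.07,"x":0,"y":0,"z":0,"jaw":-1},{"rx":0,"ry":0,"rz":0,"x":0,"y":0,"z":0,"jaw":-1},{"rx":0,"ry":0,"rz":0,"x":0,"y":0,"z":0,"jaw":-1}]'
python3 - <<'E'
from h import *
from scipy.spatial.transform import Rotation as Ro
o=get_obs();c=camera_params('wrist');I=grab_frame('wrist');print(o['tcp_pos'],o['joints'].round(2))
R=Ro.from_rotvec(o['orientation']).as_matrix();print(R.round(4).tolist(),'tool y yaw',np.degrees(np.arctan2(R[1,1],R[0,1])))
cv2.imwrite('pics/w3.png',I[:,:,::-1])
print(proj([.5607,.1105,.045],c),proj([.5694,.1805,.14],c),proj([.5798,.2507,.115],c))
E
```

```text
clock: 5.6
tcp_pos: [0.5612, 0.119, 0.2241]
orientation: [-2.344, -2.089, 0.003]
contact_force: [0.6, -0.4, -0.7]
grip_width: 0.0265
gripper_force: 49.2
clock: 5.98
tcp_pos: [0.5624, 0.1145, 0.225]
orientation: [2.361, 2.072, -0.001]
contact_force: [0.1, -0.2, -0.6]
grip_width: 0.0267
gripper_force: 49.2
[0.56242251 0.11452206 0.22503432] [-0.81  0.36  0.65  1.84 -0.25  1.02 -0.19]
[[0.1298, 0.9915, -0.0005], [0.9915, -0.1298, -0.0007], [-0.0008, -0.0004, -1.0]] tool y yaw -7.460708614174203
[[320.84665239 178.84667688]] [[319.9562902 113.3744897]] [[321.6099963    7.92984593]]
```

View pics/w3.png

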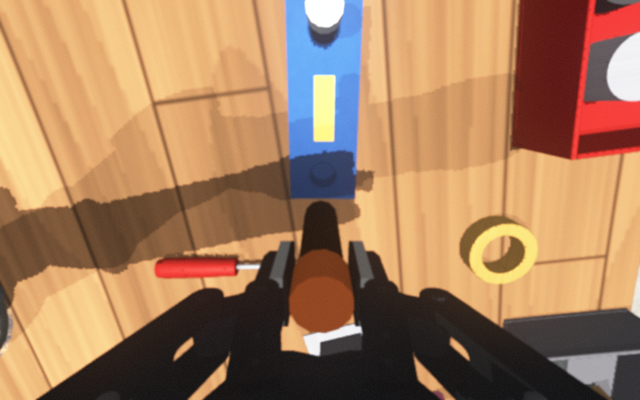

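The well mouth is at about (323,174), the bar at (324,108) and the tube foot at about (320,205). The carrier appears 2–3 mm further along +x than I first estimated. I'll refine the well and tube axis from the edges in this picture.

```bash
python3 - <<'E'
from h import *
from scipy.spatial.transform import Rotation as Ro
o=get_obs();c=camera_params('wrist');I=cv2.cvtColor(cv2.imread('pics/w3.png'),cv2.COLOR_BGR2RGB)
R=Ro.from_rotvec(o['orientation']).as_matrix()
def tool(p): return ((p-o['tcp_pos'])@R*1000).round(1)
h=cv2.cvtColor(I,cv2.COLOR_RGB2HSV)
blue=cv2.inRange(h,np.array([100,110,20]),np.array([122,255,255]))
for y in (60,90,150,160,185,192):
    xs=np.where(blue[y,260:390])[0]+260; p,q=atz((xs[0]-.5,y),c,.045),atz((xs[-1]+.5,y),c,.045); print(y,xs[0],xs[-1],((p+q)/2).round(4),np.linalg.norm(p-q).round(4))
for x in (296,305,340,350):
    ys=np.where(blue[140:215,x])[0]+140; print('end',x,ys[-1],atz((x,ys[-1]+.5),c,.045).round(4))
b=blobs(I,[23,120,120],[35,255,255],(300,60,350,150),50);print(b,[atz(k[0],c,.14).round(4) for k in b])
# well ring: dark part
g=cv2.cvtColor(I,cv2.COLOR_RGB2GRAY);print(g[174,300:348]);print(g[150:202,323])
# tube columns
for y in (206,210,215,220,230,240): print(y,I[y,294:346].sum(1))
b=blobs(I,[3,130,60],[18,255,255],(270,245,370,335),50);print(b)
E
```

```text
60 288 359 [0.5785 0.2251 0.045 ] 0.0683
90 289 358 [0.575  0.1986 0.045 ] 0.0683
150 290 355 [0.5665 0.1408 0.045 ] 0.0682
160 291 355 [0.5657 0.1304 0.045 ] 0.0678
185 291 348 [0.5585 0.1041 0.045 ] 0.062
192 292 350 [0.5591 0.0962 0.045 ] 0.0635
end 296 196 [0.5316 0.0947 0.045 ]
end 305 196 [0.5413 0.0934 0.045 ]
end 340 197 [0.5787 0.0874 0.045 ]
end 350 197 [0.5894 0.086  0.045 ]
[] []
[60 62 62 61 62 61 61 60 61 57 54 52 56 55 60 63 63 64 61 63 63 63 62 62
 65 62 65 66 62 62 63 59 58 54 56 55 61 63 63 63 66 66 70 65 65 66 67 67]
[111  88  77  71  68  69  66  70  69  66  67  65  59  61  66  65  63  64
  65  64  63  64  63  62  62  63  63  62  62  54  55  51  50  53  55  49
  54  57  56  60  60  62  61  58  60  59  62  67  81  92  86  64]
206 [290 293 296 293 289 290 286 294 295 291 299 287 284 252 211 155 110  90
  99  93  96  93  91  92  89  96 100 102  92  95  99  97 101  97  91  96
 106 135 184 236 281 294 297 303 305 306 311 310 307 317 317 313]
210 [303 295 297 294 289 292 294 291 300 303 286 244 175  95  89  93  89  86
  90  87  97  89  88  99  97 101  91  97  88  98  98 
[... 294 characters left out ...]
08 313]
220 [277 294 299 306 298 291 292 297 286 230 146 101  86  81  90  95  92  92
  83 100  92  89  84  88  86  87  92  87  86  99  89 103 103 102  97  95
 100  92  96  92  98 102 141 207 274 305 299 306 305 307 307 315]
230 [257 297 331 351 360 394 416 397 297 166  92  90  82  88  81  79  78  85
  79  82  95  84  86 100  86  93  95  90  92  92  86  91  96 103  96  84
  99 101 101  90  96  94  93 136 256 404 498 530 536 536 538 538]
240 [321 350 410 478 520 519 457 326 165  83  83  89  81  80  83  88  81  89
 100  90  91  97  97  90  90  85  94  86  92  88  97  89  94  84  84  98
  90  93  85  86  88  98 103  89  97 178 347 484 522 534 543 537]
[([320.6, 290.4], [284, 245, 71, 90, 4851])]
```

```bash
python3 - <<'E'
from h import *
from scipy.spatial.transform import Rotation as Ro
o=get_obs();c=camera_params('wrist');I=cv2.cvtColor(cv2.imread('pics/w3.png'),cv2.COLOR_BGR2RGB)
R=Ro.from_rotvec(o['orientation']).as_matrix()
print('well ring',atz((322.3,175),c,.045).round(4))
g=I.sum(2); print('col320 rows196-210',g[196:212,320]); print('cap bottom',I[322:338,320].tolist())
cap=cv2.inRange(cv2.cvtColor(I,cv2.COLOR_RGB2HSV),np.array([3,130,60]),np.array([18,255,255]))
for y in (290,300,305,310,315): xs=np.where(cap[y,280:360])[0]+280; print(y,xs[0],xs[-1])
t=np.linspace(0,2*np.pi,73)
for ax in(-8,-5,-2):
  for dz in (.0795,):
    axis=np.array([ax/1000,0,0])
    f=lambda r,z:(np.c_[r*np.cos(t),r*np.sin(t),0*t+z]+axis)@R.T+o['tcp_pos']
    foot=proj(f(.012,.0795-.005),c); cp=proj(f(.014,.0795-.115),c)   # tool z down: foot below tcp
    print(ax,'foot top row',foot[:,1].min().round(1),'foot centre col',foot[:,0].mean().round(1),'cap bottom',cp[:,1].max().round(1),'cap cols',cp[:,0].min().round(1),cp[:,0].max().round(1))
E
```

```text
well ring [0.5629 0.1146 0.045 ]
col320 rows196-210 [203 215 248 256 217 139 102  97  93  92 100  95  91  99  91 100]
cap bottom [[146, 70, 33], [149, 74, 36], [147, 73, 36], [148, 72, 36], [145, 69, 32], [149, 72, 35], [147, 71, 34], [145, 69, 35], [148, 73, 37], [154, 89, 64], [186, 152, 142], [231, 222, 222], [242, 242, 245], [244, 244, 246], [244, 243, 246], [245, 244, 246]]
290 290 352
300 288 354
305 288 354
310 288 354
315 289 353
-8 foot top row 202.3 foot centre col 322.3 cap bottom 342.9 cap cols 288.7 357.8
-5 foot top row 198.4 foot centre col 322.3 cap bottom 336.9 cap cols 288.5 358.1
-2 foot top row 194.5 foot centre col 322.3 cap bottom 330.9 cap cols 288.2 358.3
```

```bash
python3 - <<'E'
from h import *
from scipy.spatial.transform import Rotation as Ro
o=get_obs();c=camera_params('wrist');R=Ro.from_rotvec(o['orientation']).as_matrix()
t=np.linspace(0,2*np.pi,181)
def tube(p,r,l): # p: foot x,y offset(mm), foot depth below tcp, tilts(rad)
    d=np.array([p[3],p[4],-1.]);d/=np.linalg.norm(d)
    a=np.array([p[0],p[1],p[2]])/1000+d*l
    return proj((np.c_[r*np.cos(t),r*np.sin(t),0*t]+a)@R.T+o['tcp_pos'],c)
def model(p):
    f=tube(p,.012,0);q=tube(p,.014,.110)
    return np.array([f[:,1].min(),(f[:,0].min()+f[:,0].max())/2,q[:,1].max(),(q[:,0].min()+q[:,0].max())/2,np.ptp(q[:,0])])
obs=np.array([200.6,320.3,331.8,321,67])
s=least_squares(lambda p:np.r_[model(p)-obs,p[3:]*0],[-5,0,75,0,0],x_scale=[1,1,1,.01,.01]);print(s.x.round(3),s.fun.round(2))
s2=least_squares(lambda p:model(np.r_[p,0,0])-obs,[-5,0,75]);print('no tilt',s2.x.round(2),s2.fun.round(2))
for p in (s.x,np.r_[s2.x,0,0]):
    print('foot world',(R@(p[:3]/1000)+o['tcp_pos']).round(4))
E
```

```text
[-8.1600e+00 -1.4680e+00  7.9159e+01  1.6000e-02  5.0000e-03] [-0.  0. -0. -0. -0.  0.  0.]
no tilt [-7.98 -1.04 80.69] [-0.85  0.56  0.49 -0.31 -0.96]
foot world [0.56   0.1067 0.146 ]
foot world [0.5604 0.1068 0.1445]
```

The tube foot is at about (0.560,0.107) and the well at about (0.563,0.115). I'll correct by +3 mm in x and +8 mm in y, go down to about 2 cm above the well, and look again.

```bash
python3 -m jog '[{"rx":0,"ry":0,"rz":-0.03,"x":0.05,"y":0.13,"z":-0.3,"jaw":-1},{"rx":0,"ry":0,"rz":0,"x":0,"y":0,"z":-0.5,"jaw":-1},{"rx":0,"ry":0,"rz":0,"x":0,"y":0,"z":-0.4,"jaw":-1},{"rx":0,"ry":0,"rz":0,"x":0,"y":0,"z":-0.1,"jaw":-1},{"rx":0,"ry":0,"rz":0,"x":0,"y":0,"z":0,"jaw":-1},{"rx":0,"ry":0,"rz":0,"x":0,"y":0,"z":0,"jaw":-1}]'
python3 - <<'E'
from h import *
o=get_obs();print(o['tcp_pos'],o['orientation'])
for n in('wrist','scene','top'): cv2.imwrite(f'pics/{n}4.png',grab_frame(n)[:,:,::-1])
w=cv2.imread('pics/wrist4.png');s=cv2.imread('pics/scene4.png')
a=cv2.resize(w[100:260,260:390],None,fx=3,fy=3,interpolation=cv2.INTER_CUBIC);b=cv2.resize(s[130:220,315:395],None,fx=5,fy=5,interpolation=cv2.INTER_CUBIC)
W=np.zeros((480,800,3),np.uint8);W[:480,:390]=a;W[:450,400:]=b;cv2.imwrite('pics/m4.png',W)
E
```

```text
clock: 6.78
tcp_pos: [0.5662, 0.1242, 0.1481]
orientation: [2.364, 2.068, 0.002]
contact_force: [-0.0, -0.1, 0.3]
grip_width: 0.0264
gripper_force: 49.3
[0.56624968 0.12422758 0.14810686] [2.36408566e+00 2.06814630e+00 2.22667492e-03]
```

View pics/m4.png

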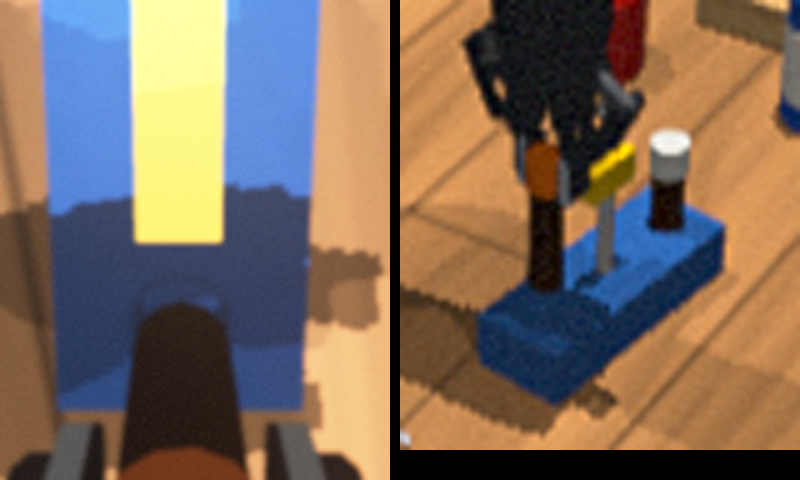

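The tube hangs just short of the well. In the wrist crop the foot's top edge is at (182,303) and the well's rim top at (181,275). It lines up sideways, and I'll work out the fore-aft error.

```bash
python3 - <<'E'
from h import *
from scipy.spatial.transform import Rotation as Ro
o=get_obs();c=camera_params('wrist');I=cv2.cvtColor(cv2.imread('pics/wrist4.png'),cv2.COLOR_BGR2RGB)
R=Ro.from_rotvec(o['orientation']).as_matrix();print(R.round(4).tolist())
h=cv2.cvtColor(I,cv2.COLOR_RGB2HSV);blue=cv2.inRange(h,np.array([100,90,20]),np.array([125,255,255]))
L=[]
for y in (120,140,150,170,180):
    xs=np.where(blue[y,255:400])[0]+255; p,q=atz((xs[0]-.5,y),c,.045),atz((xs[-1]+.5,y),c,.045);L.append((p+q)/2);print(y,xs[0],xs[-1],L[-1].round(4),np.linalg.norm(p-q).round(4))
for x in (284,290,298,345,352,358):
    ys=np.where(blue[180:260,x])[0]+180; print('end',x,ys[-1],atz((x,ys[-1]+.5),c,.045).round(4))
g=I.sum(2);print('col320',g[184:212,320]);print('row210',g[210,296:346]);print('row205',g[205,296:346])
t=np.linspace(0,2*np.pi,181)
for ax in (-8,-6,-4):
    a=np.array([ax,-1.4,79])/1000; f=(np.c_[.012*np.cos(t),.012*np.sin(t),0*t]+a)@R.T+o['tcp_pos'];u=proj(f,c)
    print(ax,'foot top row',u[:,1].min().round(1),'cols',u[:,0].min().round(1),u[:,0].max().round(1),'world',f.mean(0).round(4))
for wy in (.113,.115,.117):
    X=np.c_[.563+.0145*np.cos(t),wy+.0145*np.sin(t),0*t+.045];u=proj(X,c);print('rim',wy,u.min(0).round(1),u.max(0).round(1))
E
```

```text
[[0.1327, 0.9912, 0.0014], [0.9912, -0.1327, 0.0007], [0.0009, 0.0013, -1.0]]
120 275 364 [0.5723 0.185  0.045 ] 0.0688
140 276 363 [0.5702 0.17   0.045 ] 0.0685
150 276 363 [0.5692 0.1623 0.045 ] 0.0692
170 276 360 [0.5658 0.1466 0.045 ] 0.0681
180 278 360 [0.5655 0.1383 0.045 ] 0.0672
end 284 235 [0.5292 0.094  0.045 ]
end 290 235 [0.5343 0.0933 0.045 ]
end 298 235 [0.5411 0.0924 0.045 ]
end 345 235 [0.581 0.087 0.045]
end 352 235 [0.5869 0.0862 0.045 ]
end 358 235 [0.592  0.0855 0.045 ]
col320 [229 222 224 234 224 227 219 211 208 213 209 224 215 208 209 188 161 132
 113 117 105 116 110 105 103  99 104 107]
row210 [205 196 199 192 193 191 185 184 172 145 133 102 104  98 101 110  92 104
 105 102  98 106 102 100 104  98 101 104 100 101 102 105 102 110 107 111
 101 103 125 155 189 199 198 204 207 209 207 209 207 211]
row205 [205 207 205 201 198 200 193 186 174 167 160 155 150 139 129 107  98 108
 107 110 106 109 104 110 116 106 110 110 107 114 116 109 104 114 126 141
 157 169 176 179 186 206 211 205 211 216 207 222 206 214]
-8 foot top row 200.5 cols 304.5 336.2 world [0.5637 0.1167 0.0691]
-6 foot top row 197.9 cols 304.5 336.3 world [0.564  0.1187 0.0691]
-4 foot top row 195.3 cols 304.4 336.3 world [0.5643 0.1207 0.0691]
rim 0.113 [302.7 193. ] [337.5 225.9]
rim 0.115 [302.4 190.7] [337.2 223.7]
rim 0.117 [302.  188.3] [336.9 221.5]
```

I'll shift y by −2.4 mm and lower slowly, watching the force.

```bash
python3 -m jog '[{"rx":0,"ry":0,"rz":0,"x":-0.01,"y":-0.04,"z":0,"jaw":-1},{"rx":0,"ry":0,"rz":0,"x":0,"y":0,"z":-0.2,"jaw":-1},{"rx":0,"ry":0,"rz":0,"x":0,"y":0,"z":-0.1,"jaw":-1},{"rx":0,"ry":0,"rz":0,"x":0,"y":0,"z":-0.1,"jaw":-1},{"rx":0,"ry":0,"rz":0,"x":0,"y":0,"z":-0.1,"jaw":-1},{"rx":0,"ry":0,"rz":0,"x":0,"y":0,"z":0,"jaw":-1}]'; python3 -m jog '[{"rx":0,"ry":0,"rz":0,"x":0,"y":0,"z":-0.1,"jaw":-1},{"rx":0,"ry":0,"rz":0,"x":0,"y":0,"z":0,"jaw":-1}]'
```

```text
clock: 7.68
tcp_pos: [0.5647, 0.1215, 0.1167]
orientation: [-2.364, -2.069, 0.001]
contact_force: [0.2, -0.5, -0.4]
grip_width: 0.0268
gripper_force: 49.1
clock: 7.92
tcp_pos: [0.5648, 0.1216, 0.1109]
orientation: [-2.364, -2.069, 0.001]
contact_force: [-0.1, -2.4, -0.9]
grip_width: 0.0268
gripper_force: 49.2
```

The foot is in the well with only light side contact. I'll continue down.

```bash
python3 -m jog '[{"rx":0,"ry":0,"rz":0,"x":0,"y":-0.01,"z":-0.1,"jaw":-1},{"rx":0,"ry":0,"rz":0,"x":0,"y":0,"z":-0.1,"jaw":-1},{"rx":0,"ry":0,"rz":0,"x":0,"y":0,"z":-0.07,"jaw":-1},{"rx":0,"ry":0,"rz":0,"x":0,"y":0,"z":0,"jaw":-1}]'; python3 -m jog '[{"rx":0,"ry":0,"rz":0,"x":0,"y":0,"z":-0.05,"jaw":-1},{"rx":0,"ry":0,"rz":0,"x":0,"y":0,"z":-0.05,"jaw":-1},{"rx":0,"ry":0,"rz":0,"x":0,"y":0,"z":0,"jaw":-1}]'
```

```text
clock: 8.43
tcp_pos: [0.5647, 0.1212, 0.0946]
orientation: [-2.364, -2.069, 0.001]
contact_force: [-0.3, -0.8, -1.1]
grip_width: 0.0269
gripper_force: 49.2
clock: 8.8
tcp_pos: [0.5648, 0.1213, 0.0889]
orientation: [-2.364, -2.069, 0.0]
contact_force: [0.3, 0.5, -1.1]
grip_width: 0.0268
gripper_force: 49.2
```

```bash
python3 -m jog '[{"rx":0,"ry":0,"rz":0,"x":0,"y":0,"z":-0.05,"jaw":-1},{"rx":0,"ry":0,"rz":0,"x":0,"y":0,"z":-0.03,"jaw":-1},{"rx":0,"ry":0,"rz":0,"x":0,"y":0,"z":0,"jaw":-1}]'; python3 -m jog '[{"rx":0,"ry":0,"rz":0,"x":0,"y":0,"z":-0.04,"jaw":-1},{"rx":0,"ry":0,"rz":0,"x":0,"y":0,"z":0,"jaw":-1}]'
```

```text
clock: 9.18
tcp_pos: [0.5648, 0.1212, 0.0841]
orientation: [-2.364, -2.069, 0.0]
contact_force: [-0.1, 0.0, -0.9]
grip_width: 0.0267
gripper_force: 49.2
clock: 9.43
tcp_pos: [0.5654, 0.1212, 0.0825]
orientation: [2.364, 2.069, 0.001]
contact_force: [-1.3, -0.1, 4.6]
grip_width: 0.0267
gripper_force: 49.8
```

Contact comes at z≈0.083, the same tool height as when the foot was at 5 mm in the stand, so it has bottomed. I'll press slightly more to be sure, then release and back off.

```bash
python3 -m jog '[{"rx":0,"ry":0,"rz":0,"x":0,"y":0,"z":-0.04,"jaw":-1},{"rx":0,"ry":0,"rz":0,"x":0,"y":0,"z":0,"jaw":-1}]'; python3 -m jog '[{"rx":0,"ry":0,"rz":0,"x":0,"y":0,"z":0,"jaw":0.2},{"rx":0,"ry":0,"rz":0,"x":0,"y":0,"z":0,"jaw":1},{"rx":0,"ry":0,"rz":0,"x":0,"y":0,"z":0,"jaw":1},{"rx":0,"ry":0,"rz":0,"x":0,"y":0,"z":0,"jaw":1}]'; python3 -m jog '[{"rx":0,"ry":0,"rz":0,"x":0,"y":0,"z":0.3,"jaw":1},{"rx":0,"ry":0,"rz":0,"x":0,"y":0,"z":0.6,"jaw":1},{"rx":0,"ry":0,"rz":0,"x":0,"y":0,"z":0.7,"jaw":1},{"rx":0,"ry":0,"rz":0,"x":0,"y":0,"z":0.7,"jaw":1},{"rx":0,"ry":0,"rz":0,"x":0.02,"y":0.4,"z":0.2,"jaw":1},{"rx":0,"ry":0,"rz":0,"x":0,"y":0,"z":0,"jaw":1},{"rx":0,"ry":0,"rz":0,"x":0,"y":0,"z":0,"jaw":1}]'
python3 - <<'E'
from h import *
o=get_obs();print(o['tcp_pos'],o['orientation'])
for n in('wrist','scene'): cv2.imwrite(f'pics/{n}5.png',grab_frame(n)[:,:,::-1])
w=cv2.imread('pics/wrist5.png');s=cv2.imread('pics/scene5.png')
b=cv2.resize(s[130:220,315:395],None,fx=5,fy=5,interpolation=cv2.INTER_CUBIC)
W=np.zeros((450,800,3),np.uint8);W[:400,:400]=w[:,120:520];W[:450,400:]=b;cv2.imwrite('pics/m5.png',W)
E
```

```text
clock: 9.68
tcp_pos: [0.5661, 0.1214, 0.0823]
orientation: [-2.364, -2.068, -0.004]
contact_force: [-7.1, -1.1, 24.4]
grip_width: 0.0266
gripper_force: 52.2
clock: 10.18
tcp_pos: [0.5648, 0.1212, 0.0793]
orientation: [-2.364, -2.069, 0.001]
contact_force: [0.0, 0.0, 0.1]
grip_width: 0.0851
gripper_force: 0.0
clock: 11.05
tcp_pos: [0.5657, 0.1444, 0.2294]
orientation: [2.364, 2.068, -0.001]
contact_force: [-0.7, -0.2, 0.0]
grip_width: 0.0853
gripper_force: 0.0
[0.56571265 0.14436312 0.22938977] [ 2.36446851e+00  2.06843450e+00 -1.35635340e-03]
```

View pics/m5.png

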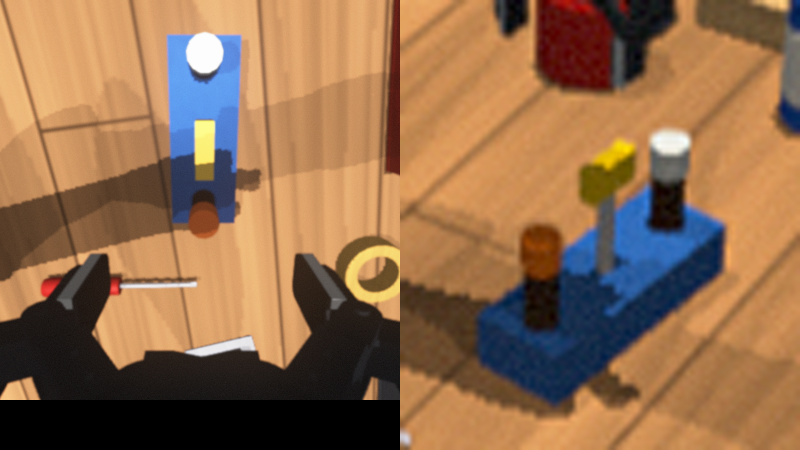

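The orange tube stands home beside the handle. In the scene crop its cap is at (541,250), level with the white one at (669,155) along the carrier. Now I'll measure the bar, at about (325,150) in the wrist picture.

```bash
python3 - <<'E'
from h import *
from scipy.spatial.transform import Rotation as Ro
o=get_obs();c=camera_params('wrist');I=cv2.cvtColor(cv2.imread('pics/wrist5.png'),cv2.COLOR_BGR2RGB)
h=cv2.cvtColor(I,cv2.COLOR_RGB2HSV);print(h[130,325],h[170,325])
m=cv2.inRange(h,np.array([22,80,80]),np.array([36,255,255]));m[:100]=0;m[200:]=0;m[:,:290]=0;m[:,360:]=0
k,_=cv2.findContours(m,0,1);k=max(k,key=cv2.contourArea);r_=cv2.minAreaRect(k);print(r_)
b=cv2.boxPoints(r_);P=np.array([atz(p,c,.14) for p in b]);print(P.round(4),P.mean(0).round(4),np.linalg.norm(np.diff(P,axis=0),axis=1))
blue=cv2.inRange(h,np.array([100,90,20]),np.array([125,255,255]))
L=[]
for y in (80,90,100,110,185):
    xs=np.where(blue[y,280:370])[0]+280; p,q=atz((xs[0]-.5,y),c,.045),atz((xs[-1]+.5,y),c,.045);L.append((p+q)/2);print(y,xs[0],xs[-1],L[-1].round(4),np.linalg.norm(p-q).round(4))
S=cv2.cvtColor(cv2.imread('pics/scene5.png'),cv2.COLOR_BGR2RGB);s=camera_params('scene')
print(blobs(S,[5,120,60],[18,255,255],(335,170,350,188),10),'pred home',proj([.5627,.1145,.102],s).round(1), 'white',proj([.5815,.2533,.102],s).round(1),blobs(S,[0,0,110],[179,60,255],(362,153,376,170)))
E
```

```text
[ 30 112 253] [ 21 166 138]
((324.0, 143.0), (46.0, 18.0), 90.0)
[[0.5686 0.2057 0.14  ]
 [0.5815 0.2039 0.14  ]
 [0.5774 0.1706 0.14  ]
 [0.5639 0.1724 0.14  ]] [0.5729 0.1881 0.14  ] [0.01296201 0.03359653 0.01354916]
80 289 358 [0.5796 0.237  0.045 ] 0.0685
90 289 358 [0.5784 0.2278 0.045 ] 0.0691
100 289 358 [0.5771 0.2185 0.045 ] 0.0697
110 290 357 [0.5759 0.2091 0.045 ] 0.0684
185 292 353 [0.5645 0.1319 0.045 ] 0.067
[([341.2, 177.3], [335, 170, 15, 18, 223])] pred home [[341.9 179.7]] white [[367.7 160.6]] [([368.6, 158.4], [365, 156, 8, 6, 38])]
```

```bash
python3 -m jog '[{"rx":0,"ry":0,"rz":0,"x":0.1,"y":0.65,"z":-0.2,"jaw":1},{"rx":0,"ry":0,"rz":0,"x":0,"y":0,"z":-0.5,"jaw":1},{"rx":0,"ry":0,"rz":0,"x":0,"y":0,"z":-0.5,"jaw":1},{"rx":0,"ry":0,"rz":0,"x":0,"y":0,"z":-0.5,"jaw":1},{"rx":0,"ry":0,"rz":0,"x":0,"y":0,"z":-0.32,"jaw":1},{"rx":0,"ry":0,"rz":0,"x":0,"y":0,"z":0,"jaw":1},{"rx":0,"ry":0,"rz":0,"x":0,"y":0,"z":0,"jaw":1}]'
python3 - <<'E'
from h import *
from scipy.spatial.transform import Rotation as Ro
o=get_obs();R=Ro.from_rotvec(o['orientation']).as_matrix();print(o['tcp_pos'],R.round(4).tolist(),np.degrees(np.arctan2(R[1,1],R[0,1])))
I=grab_frame('wrist');cv2.imwrite('pics/w6.png',I[:,:,::-1])
E
```

```text
clock: 12.02
tcp_pos: [0.5729, 0.184, 0.1092]
orientation: [2.364, 2.068, 0.002]
contact_force: [0.4, 0.5, 0.6]
grip_width: 0.0854
gripper_force: 0.0
[0.57292904 0.18398733 0.10919371] [[0.1331, 0.9911, 0.0013], [0.9911, -0.1331, 0.0003], [0.0005, 0.0012, -1.0]] -7.6512948814430475
```

View pics/w6.png

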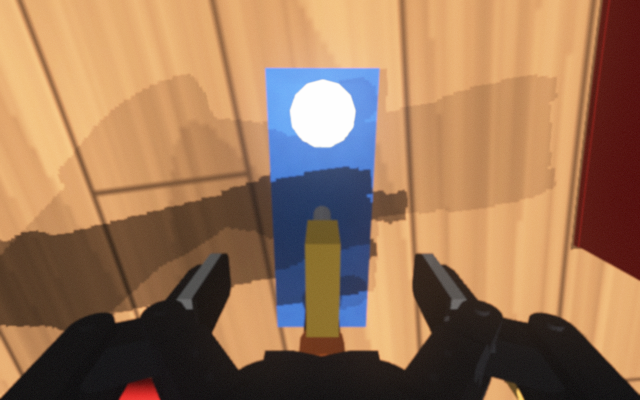

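The bar is at columns 305–341, centred between the fingertips at 222 and 418 and square to them. I'll close on it.

```bash
python3 -m jog '[{"rx":0,"ry":0,"rz":0,"x":-0.01,"y":0,"z":-0.02,"jaw":-0.3},{"rx":0,"ry":0,"rz":0,"x":0,"y":0,"z":0,"jaw":-1},{"rx":0,"ry":0,"rz":0,"x":0,"y":0,"z":0,"jaw":-1},{"rx":0,"ry":0,"rz":0,"x":0,"y":0,"z":0,"jaw":-1},{"rx":0,"ry":0,"rz":0,"x":0,"y":0,"z":0,"jaw":-1},{"rx":0,"ry":0,"rz":0,"x":0,"y":0,"z":0,"jaw":-1}]' 100; python3 -m jog '[{"rx":0,"ry":0,"rz":0,"x":0,"y":0,"z":0.05,"jaw":-1},{"rx":0,"ry":0,"rz":0,"x":0,"y":0,"z":0.1,"jaw":-1},{"rx":0,"ry":0,"rz":0,"x":0,"y":0,"z":0.1,"jaw":-1},{"rx":0,"ry":0,"rz":0,"x":0,"y":0,"z":0.05,"jaw":-1},{"rx":0,"ry":0,"rz":0,"x":0,"y":0,"z":0,"jaw":-1}]'
python3 -c "
from bench import get_obs;o=get_obs();print(o['moment'],o['tcp_pos'])"
```

```text
clock: 12.82
tcp_pos: [0.572, 0.1841, 0.1073]
orientation: [2.364, 2.068, 0.001]
contact_force: [1.7, -0.1, -0.2]
grip_width: 0.0127
gripper_force: 98.0
clock: 13.45
tcp_pos: [0.5717, 0.1843, 0.1254]
orientation: [2.364, 2.069, 0.001]
contact_force: [0.3, 0.6, -3.8]
grip_width: 0.0127
gripper_force: 97.4
[-0.00625681  0.03800476 -0.00399718] [0.57169357 0.18426597 0.12543146]
```

The carrier's weight is on the gripper and the moment is small. I'll lift on to about 10.7 cm.

```bash
python3 -m jog '[{"rx":0,"ry":0,"rz":0,"x":0,"y":0,"z":0.1,"jaw":-1},{"rx":0,"ry":0,"rz":0,"x":0,"y":0,"z":0.2,"jaw":-1},{"rx":0,"ry":0,"rz":0,"x":0,"y":0,"z":0.3,"jaw":-1},{"rx":0,"ry":0,"rz":0,"x":0,"y":0,"z":0.3,"jaw":-1},{"rx":0,"ry":0,"rz":0,"x":0,"y":0,"z":0.3,"jaw":-1},{"rx":0,"ry":0,"rz":0,"x":0,"y":0,"z":0.2,"jaw":-1},{"rx":0,"ry":0,"rz":0,"x":0,"y":0,"z":0.1,"jaw":-1},{"rx":0,"ry":0,"rz":0,"x":0,"y":0,"z":0,"jaw":-1}]'; python3 -m jog '[{"rx":0,"ry":0,"rz":0,"x":0,"y":0,"z":0,"jaw":-1},{"rx":0,"ry":0,"rz":0,"x":0,"y":0,"z":0,"jaw":-1},{"rx":0,"ry":0,"rz":0,"x":0,"y":0,"z":0,"jaw":-1},{"rx":0,"ry":0,"rz":0,"x":0,"y":0,"z":0,"jaw":-1}]'
python3 - <<'E'
from h import *
from scipy.spatial.transform import Rotation as Ro
o=get_obs();R=Ro.from_rotvec(o['orientation']).as_matrix();print(o['tcp_pos'],R.round(4).tolist(),o['moment'],abs(o['qvel']).max())
for n in('wrist','scene'): cv2.imwrite(f'pics/{n}7.png',grab_frame(n)[:,:,::-1])
w=cv2.imread('pics/wrist7.png');s=cv2.imread('pics/scene7.png')
b=cv2.resize(s[90:240,300:420],None,fx=3.3,fy=3.3,interpolation=cv2.INTER_CUBIC)
W=np.zeros((500,800,3),np.uint8);W[:400,:400]=w[:,120:520];W[:b.shape[0],400:400+b.shape[1]]=b;cv2.imwrite('pics/m7.png',W)
# level check: project carrier block corners at the lifted, level pose
sc=camera_params('scene');y=np.radians(82.2);A=np.array([[np.cos(y),-np.sin(y),0],[np.sin(y),np.cos(y),0],[0,0,1]])
for h in (.1,.108):
    print(h,(( proj((np.array([[-.095,.035,0],[-.095,-.035,0],[.095,-.035,0],[.095,-.035,.045],[-.095,-.035,.045]])@A.T)+[.5717,.184,h],sc)-[300,90])*3.3+[400,0]).round().tolist())
E
```

```text
clock: 14.45
tcp_pos: [0.5716, 0.1842, 0.2153]
orientation: [-2.364, -2.069, -0.0]
contact_force: [-0.8, -0.4, -3.8]
grip_width: 0.0127
gripper_force: 97.6
clock: 14.95
tcp_pos: [0.5715, 0.1841, 0.215]
orientation: [2.364, 2.069, -0.0]
contact_force: [-0.5, -0.2, -4.1]
grip_width: 0.0127
gripper_force: 97.6
[0.57153325 0.18412438 0.2149562 ] [[0.1327, 0.9912, -0.0001], [0.9912, -0.1327, -0.0002], [-0.0002, -0.0001, -1.0]] [-0.02095096 -0.04753238 -0.01364958] 0.004267437093121034
0.1 [[495.0, 295.0], [549.0, 324.0], [664.0, 236.0], [666.0, 201.0], [549.0, 288.0]]
0.108 [[495.0, 289.0], [549.0, 318.0], [664.0, 230.0], [667.0, 195.0], [549.0, 282.0]]
```

View pics/m7.png

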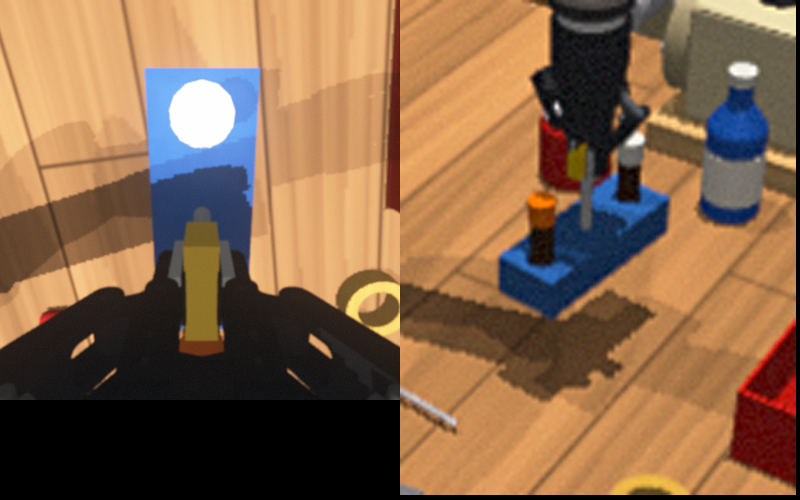

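The carrier hangs level with both tubes home. Its corners at about (500,288), (552,317) and (667,231) match the predicted level pose at 0.108 m, and the wrist view is unchanged from before the lift. I'll hand it in.

```bash
python3 -c "
from bench import r;print(r.hand_in())"
```

```text
the job is handed in; nothing more can be done
None
```

The orange-capped tube is fully home in the carrier's empty well, and the carrier is held level by its yellow handle about 10.8 cm above the bench; the job was handed in at about 15 s, and the hand-in gave no verdict.

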